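# Nest the printed cups and hold the loupe over the rim

### The arm

A 6-joint arm with a two-finger parallel gripper is mounted at the origin on the work surface. World frame = base frame: x ahead of the robot, y to its left, z up, the work surface at z = 0. Lengths are in m, angles in rad, forces in N, time in s.
With the tool pointing down it reaches from about 0.4 to 0.825 m from the base axis. Payload 7 kg.
Tool frame: the origin (TCP) lies at the centre of the arm's flange, where the gripper is bolted on; the fingertips stand 178 mm ahead of it and the grasp point (between the pads) lies arm.tcp_to_grasp ahead of it (arm.tcp_to_grasp is the distance from the TCP to the grasp point, in m); z points along the fingers, y is the direction in which the jaws open and shut (so a half turn about z gives the same grasp; the last joint's range is limited). The gripper opens to 88 mm and grips with 3 to 60 N. Pads are 19 mm wide; open, the fingers measure 130 mm over their backs; the gripper's body (78 mm by 193 mm) begins 47 mm behind the grasp point.
Start: joints at [1.416, 0.359, 0.012, 0, -1.224, -0.288], TCP at [0.289, 0.61, 0.405] pointing down, gripper open.
Joint ranges: [-3.07, 3.07], [-1.43, 2.12], [-1.02, 1.25], [-3.03, 1.67], [-3.05, -0], [-3.03, 3.03]. Speed limits (rad/s): [2.39, 2.39, 3.01, 3.14, 3.14, 3.14].

### API

Orientations are given as [roll, pitch, yaw] about the fixed x, y, z axes, in that order (R = Rz(yaw) Ry(pitch) Rx(roll)).
In Python, from station import arm gives the robot as it stands.
- The arm moves only by the tool move_arm, never from a script. Its argument "deltas" is a list of rows, each a list of 6 numbers: the shift along the world's x, y, z in mm, then the turn, a rotation vector about the world's x, y, z in degrees. In form: [[tx, ty, tz, ax, ay, az], ...]. A call has exactly 5 rows; each row shifts and turns the commanded pose from where the row before left it; what a row does not reach is not made up. A row lasts 1/12 s, in which the tool goes at most 41.7 mm and 7.16 degrees, less where a joint would pass 70% of its speed; a pose out of reach is approached as far as the arm can. A call with a gripper value outside its range is refused whole. "claw" is the closure in counts, from 0 (fully open) to 255 (shut), set as the call begins (left out, the last holds). The fingers move at their own pace and stop on an object; "squeeze" is the grip in N (left out, the last holds). Time passes only in rows, so rows that do not move let the fingers close, or fill a call up. It gives the time, the measured TCP pose, the force and the opening at its end, in the units of the state.
- arm.get_state(): the state, without advancing time (a new reading comes with each control period).
- arm.grab_frame(name): name is "side" or "top"; returns the picture (480x640x3 uint8, red, green, blue); there is no depth.
- arm.calibration(name): a dict with "intrinsics" (3x3 intrinsics, pixels), "T" (4x4, takes a point from camera to world coordinates). Camera axes: x right, y up, looking along -z (the intrinsics and any distortion apply to the point x, -y, -z); pixel columns grow to the right and rows downward; lengths in m; the calibration is good to about 2 mm. A picture is of the moment at which its call begins. calibration takes no time and is no camera call.
- arm.job_done(): hands the job in, once; it reports no verdict.
Trained networks look in the newest picture that a camera, given by its name, has taken for a name from the list of things; names that differ only in an ending like _2 or _b are one class to them, and where a whole thing is asked for, a point or a joint stands for the part that bears it (a point fixed in the world has none). Each returns a list of dicts, best first, with "score" (0 to 1); they miss things now and then, are a little off and sometimes report something else, mostly with a low value. They report only what shows in the picture. A call takes as long as a camera call. They do not tell look-alikes from the thing itself.
- arm.spot_in(thing, camera): "xy" ([column, row] in pixels, amid what is visible of it).
- arm.masks_of(thing, camera): "pixels" (480x640 bool, what is visible of it) and "xy" ([column, row] in pixels, amid what is visible of it).
- arm.spot_point(thing, camera): "xy" ([column, row] in pixels: a listed point, or the origin of a listed thing).
The state is a dict: "t": time; "q": joint angles; "qd": joint speeds; "joint_efforts": joint torques, N m; "eef_pos": TCP position; "ee_rot": TCP orientation; "force": force on the tool from outside, world axes, zero at the start; "moment": the same for the moment, N m; "width": finger opening in m.
Only numpy, scipy, OpenCV 4.12 (cv2) and the standard library are available. Lean on these libraries where they do the work, as an engineer would, in place of code of your own. Each camera call takes 0.05 s, during which the arm holds its last target. There are 200 camera calls.

### The job

Check the fit of the three printed stacking cups: nest the two loose ones, one after the other, into the cup standing in the black station, each fully down, and let them go. Then take the loupe from its rest, carrying it upright and never tipping it over, and finish holding it level, its lens centred over the stack and at the height of the pointer on the station's post, touching nothing else. Do not move the pointer or disturb the other things on the table; the program ends while the gripper still holds the loupe there.

Things in the scene. Friction and masses are not known exactly. Their poses are not given: they have to be found in the camera images.
- cup_base: White printed cup standing loose in the station's recess. All 3 cups alike: round, 64 mm tall, 50 g; foot 48 mm across, 27 mm high (bottom edge tapers to 43); above it a straight collar 62 mm across, 37 mm high; mouth 55 mm wide, 33 mm deep. Nested, the foot is in the mouth below and the collar's underside sits on the lower rim: origin 37 mm above the lower cup's. Origin: centre of underside.
- cup_a: One of the two loose white cups, standing upright on the table in the middle, nearer the robot; shape as cup_base. Origin: centre of underside.
- cup_b: The other loose white cup, identical, upright on the table in the middle, farther from the robot; shape as cup_base. Origin: centre of underside.
- station: Black flat station fixed to the table, 220 x 90 x 6 mm (x from -50 to +170), with a round recess ring (68 mm across, 12 mm high) for the bottom cup at its origin and a steel focus post (10 mm thick, 256 mm high) at x = 125 mm. x axis: from recess to post, roughly away from the robot. Origin: under the recess centre, at table height.
- seat (a point): Centre of the recess floor of the station, 8 mm above the table, where the bottom cup stands.
- pointer_tip (a point): Tip of the grey flag-like pointer (6 mm thick) clamped on the focus post and pointing at the stack's axis, 80 mm from it, 185 to 230 mm above the table. Its mid-thickness (also the middle of its 24 mm high clamp collar) marks the height for the middle of the lens. It slides on the post if pushed up or down: leave it.
- loupe: Loupe, 120 g: aluminium lens ring 72 mm across, 10 mm thick, and a straight black handle 14 mm wide, 16 mm tall, from 34 to 134 mm from the lens centre along its -x. Origin: lens centre, mid-height of ring and handle; z: lens axis. Balances about 66 mm from the lens centre: grip there, across the width. Starts level on its rest, origin 48 mm above the table, handle towards the robot.
- loupe_rest: Grey rest fixed to the table: foot 170 x 50 x 6 mm, two supports 14 mm thick: one under the lens ring (x = +66 mm, 72 mm wide, 43 mm high), one under the handle's end (x = -56 mm, 34 mm wide, 40 mm high, with 6 mm lips beside the handle). Handle free between. Origin: at table height, 66 mm from the lens centre; x from handle to lens.
- gear: Bystander, leave alone: printed orange gear, 62 mm across, 12 mm thick. Origin: on its underside.
- bracket: Bystander, leave alone: printed orange L bracket, 50 x 30 mm, 40 mm tall. Origin: on its underside.
- scraper: Bystander, leave alone: spatula-like print scraper, 200 mm long. Origin: on its underside.
- glue: Bystander, leave alone: small white bottle, 34 mm wide, 90 mm tall. Origin: on its underside.
- driver: Bystander, leave alone: screwdriver, 180 mm long. Origin: on its underside.
- caliper: Bystander, leave alone: flat steel caliper, 160 mm long, lying flat. Origin: on its underside.
- vertebra: Bystander, leave alone: printed white vertebra with three spurs, about 60 x 66 mm, 18 mm tall. Origin: on its underside.
Not all that is in view belongs to the job. Leave any pink look-alike of the cup_b alone.

How it is judged:
On the way, in this order (a step that is already met when the one before it is completed fails the run):
1. one loose cup is nested fully down, upright, in the bottom cup (distance between cup_base and seat below 0.007 m and angle between cup_base's own z axis and vertical below 0.08 rad and ((z of cup_a in the frame of cup_base between 0.033 and 0.041 m and horizontal distance between cup_a and cup_base below 0.009 m and angle between cup_a's own z axis and vertical below 0.08 rad) or (z of cup_b in the frame of cup_base between 0.033 and 0.041 m and horizontal distance between cup_b and cup_base below 0.009 m and angle between cup_b's own z axis and vertical below 0.08 rad))), for 0.2 s.
2. the other cup is nested in that one and the stack of three is let go, the loupe still on its rest (distance between cup_base and seat below 0.007 m and angle between cup_base's own z axis and vertical below 0.08 rad and (((z of cup_a in the frame of cup_base between 0.033 and 0.041 m and horizontal distance between cup_a and cup_base below 0.009 m and angle between cup_a's own z axis and vertical below 0.08 rad) and (z of cup_b in the frame of cup_base between 0.07 and 0.078 m and horizontal distance between cup_b and cup_base below 0.009 m and angle between cup_b's own z axis and vertical below 0.08 rad)) or ((z of cup_b in the frame of cup_base between 0.033 and 0.041 m and horizontal distance between cup_b and cup_base below 0.009 m and angle between cup_b's own z axis and vertical below 0.08 rad) and (z of cup_a in the frame of cup_base between 0.07 and 0.078 m and horizontal distance between cup_a and cup_base below 0.009 m and angle between cup_a's own z axis and vertical below 0.08 rad))) and contact force between the fingers and cup_a below 0.1 N and contact force between the fingers and cup_b below 0.1 N and contact force between the fingers and cup_base below 0.1 N and distance of loupe from where it was at the start of the episode below 0.02 m), for 0.2 s.
3. the loupe is lifted off its rest by the gripper, the stack still standing (distance between cup_base and seat below 0.007 m and angle between cup_base's own z axis and vertical below 0.08 rad and (((z of cup_a in the frame of cup_base between 0.033 and 0.041 m and horizontal distance between cup_a and cup_base below 0.009 m and angle between cup_a's own z axis and vertical below 0.08 rad) and (z of cup_b in the frame of cup_base between 0.07 and 0.078 m and horizontal distance between cup_b and cup_base below 0.009 m and angle between cup_b's own z axis and vertical below 0.08 rad)) or ((z of cup_b in the frame of cup_base between 0.033 and 0.041 m and horizontal distance between cup_b and cup_base below 0.009 m and angle between cup_b's own z axis and vertical below 0.08 rad) and (z of cup_a in the frame of cup_base between 0.07 and 0.078 m and horizontal distance between cup_a and cup_base below 0.009 m and angle between cup_a's own z axis and vertical below 0.08 rad))) and height (world z) of loupe above 0.07 m and contact force between the fingers and loupe above 1 N), for 0.2 s.
At the end, for the whole second after the job is handed in: Cups nested in the recess (9 mm sideways; 37, 74 mm up within 4 mm; tilt under 0.08), let go, at rest. Fingers hold the loupe still, lens within 7 mm of the pointer height and 12 mm of the seat axis, tilt under 0.12 rad, touching no station, cup or rest (distance between cup_base and seat below 0.007 m and angle between cup_base's own z axis and vertical below 0.08 rad and (((z of cup_a in the frame of cup_base between 0.033 and 0.041 m and horizontal distance between cup_a and cup_base below 0.009 m and angle between cup_a's own z axis and vertical below 0.08 rad) and (z of cup_b in the frame of cup_base between 0.07 and 0.078 m and horizontal distance between cup_b and cup_base below 0.009 m and angle between cup_b's own z axis and vertical below 0.08 rad)) or ((z of cup_b in the frame of cup_base between 0.033 and 0.041 m and horizontal distance between cup_b and cup_base below 0.009 m and angle between cup_b's own z axis and vertical below 0.08 rad) and (z of cup_a in the frame of cup_base between 0.07 and 0.078 m and horizontal distance between cup_a and cup_base below 0.009 m and angle between cup_a's own z axis and vertical below 0.08 rad))) and contact force between each of the fingers, loupe and cup_a below 0.1 N and contact force between each of the fingers, loupe and cup_b below 0.1 N and contact force between each of the fingers, loupe and cup_base below 0.1 N and z of loupe in the frame of pointer_tip between -0.007 and 0.007 m and horizontal distance between loupe and seat below 0.012 m and angle between loupe's own z axis and vertical below 0.12 rad and contact force between the fingers and loupe above 1 N and linear speed of each of loupe, cup_a, cup_b, cup_base below 0.02 m/s and angular speed of loupe below 0.2 rad/s and contact force between loupe and station below 0.1 N and contact force between loupe and loupe_rest below 0.1 N); the arm keeps its last pose, push and grip.
It fails at once if the loupe is tipped more than 0.5 rad (angle between loupe's own z axis and vertical above 0.5 rad).
It fails at once if the pointer is moved by more than 8 mm (distance of pointer_tip from where it was at the start of the episode above 0.008 m).
It fails at once if a bystander is moved by more than 30 mm (distance of any of gear, bracket, scraper, glue, driver, caliper, vertebra from where it was at the start of the episode above 0.03 m).
It also fails if it takes over 69 s, if anything falls off the work surface, if the arm or the gripper's body presses on something with over 40 N, if the wrist force passes 120 N, or if a joint passes its speed limit or range.

## Working session

There is one attempt and no reset: what is moved stays moved. The work goes in short steps, Python scripts to look and compute and a tool call to move; the robot and the scene stay as the last step left them, time stands still between calls to the robot, and variables do not carry over. Pictures are saved under pics/ and viewed, about 8 in all and at most 12, crops included, and the job is handed in when it is done.

Besides the shell and the picture viewer there is one more tool, called after ">>>" by a JSON object that holds its "fn" and its "kwargs", one argument or row to a line. move_arm: Moves the arm, as the interface text tells. Its arguments: {"type":"object","properties":{"deltas":{"type":"array","items":{"type":"array","items":{"type":"number"}}},"claw":{"type":"number"},"squeeze":{"type":"number"}},"required":["deltas"]}

```bash
mkdir -p pics; ls; cat > h.py <<'E'
import numpy as np, cv2
from station import arm
def proj(n,P):
    c=arm.calibration(n);T=np.linalg.inv(np.array(c["T"]));K=np.array(c["intrinsics"])
    p=T[:3,:3]@np.array(P,float)+T[:3,3];v=K@np.array([p[0],-p[1],-p[2]]);return v[:2]/v[2]
def ray(n,uv):
    c=arm.calibration(n);T=np.array(c["T"]);K=np.array(c["intrinsics"])
    d=np.linalg.solve(K,[uv[0],uv[1],1.]);d=T[:3,:3]@np.array([d[0],-d[1],-d[2]]);return T[:3,3],d
def atz(n,uv,z):
    o,d=ray(n,uv);return o+d*(z-o[2])/d[2]
def tri(uvt,uvs):
    A=[];b=[]
    for n,uv in (("top",uvt),("side",uvs)):
        o,d=ray(n,uv);d/=np.linalg.norm(d);M=np.eye(3)-np.outer(d,d);A.append(M);b.append(M@o)
    A=np.vstack(A);b=np.hstack(b);x,*_=np.linalg.lstsq(A,b,rcond=None);return x,np.linalg.norm(A@x-b)
E
python3 - <<'E'
from h import *
print({k:np.round(v,3) for k,v in arm.get_state().items()},arm.tcp_to_grasp)
for n in ("top","side"):
    f=arm.grab_frame(n);cv2.imwrite(f"pics/{n}0.png",f[:,:,::-1])
    c=arm.calibration(n);print(n,np.round(c["T"],3).tolist(),np.round(c["intrinsics"],1).tolist(),c.keys())
    for t in ("cup_a","station","seat","pointer_tip","loupe","loupe_rest"):
        print(n,t,[(np.round(r["xy"],1).tolist(),round(r["score"],2)) for r in arm.spot_point(t,n)][:6])
E
```

```text
pics
{'t': np.float64(0.0), 'q': array([ 1.416,  0.359,  0.011, -0.   , -1.224, -0.288]), 'qd': array([ 0.001,  0.001,  0.001, -0.   ,  0.   ,  0.002]), 'joint_efforts': array([-0.0000e+00, -5.8273e+01,  2.9306e+01,  6.9970e+00,  7.0000e-03,
       -0.0000e+00]), 'eef_pos': array([0.289, 0.61 , 0.404]), 'ee_rot': array([ 3.14 , -0.   , -0.443]), 'force': array([ 0.514,  0.656, -0.172]), 'moment': array([ 0.011, -0.009,  0.017]), 'width': np.float64(0.088)} 0.1593
top [[0.028, 0.996, -0.089, 0.501], [-0.999, 0.031, 0.029, 0.004], [0.032, 0.088, 0.996, 1.21], [0.0, 0.0, 0.0, 1.0]] [[499.5, 0.0, 321.9], [0.0, 499.5, 241.2], [0.0, 0.0, 1.0]] dict_keys(['intrinsics', 'T'])
top cup_a [([317.7, 313.1], 0.95), ([264.8, 248.6], 0.78), ([341.9, 142.3], 0.69), ([316.2, 231.7], 0.63), ([395.6, 343.1], 0.44)]
top station [([200.6, 261.7], 0.75)]
top seat [([203.9, 259.7], 0.8), ([378.3, 170.7], 0.4)]
top pointer_tip [([187.4, 216.6], 0.67)]
top loupe [([405.5, 228.0], 0.59)]
top loupe_rest [([403.7, 257.7], 0.89)]
side [[0.886, 0.304, -0.35, 0.137], [-0.463, 0.593, -0.659, -0.936], [0.007, 0.746, 0.666, 1.061], [0.0, 0.0, 0.0, 1.0]] [[535.2, 0.0, 321.7], [0.0, 535.2, 235.2], [0.0, 0.0, 1.0]] dict_keys(['intrinsics', 'T'])
side cup_a [([401.4, 253.4], 0.91), ([319.2, 273.3], 0.88), ([291.4, 248.3], 0.73), ([263.4, 298.9], 0.6)]
side station [([260.7, 221.6], 0.63)]
side seat [([261.9, 219.9], 0.83)]
side pointer_tip [([322.4, 272.6], 0.61), ([281.9, 162.3], 0.58)]
side loupe [([363.7, 310.3], 0.72), ([353.2, 238.8], 0.44)]
side loupe_rest [([343.9, 333.0], 0.92), ([259.3, 218.0], 0.74)]
```

View pics/top0.png

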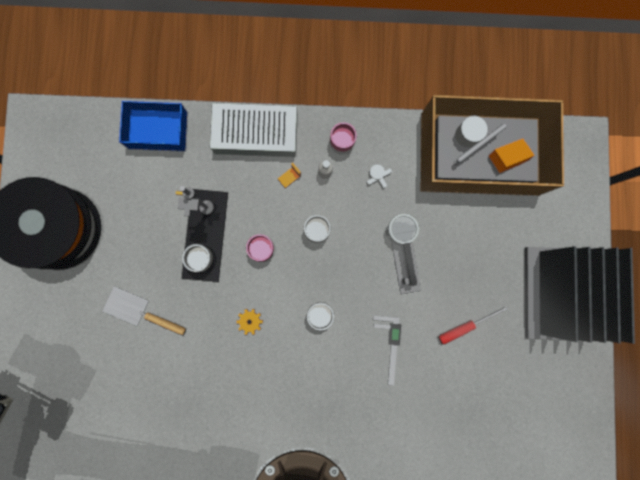

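View pics/side0.png

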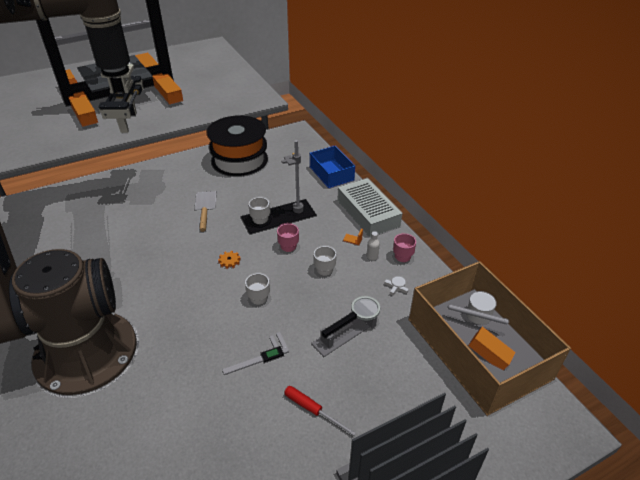

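```bash
cat >> h.py <<'E'
from scipy.optimize import least_squares
def cup_pts(x,y,z):
    a=np.linspace(0,2*np.pi,24,endpoint=False);P=[]
    for r,h in ((.0215,0),(.024,.004),(.031,.027),(.031,.064)):
        P+= [(x+r*np.cos(t),y+r*np.sin(t),z+h) for t in a]
    return np.array(P)
def hullc(n,P):
    h=cv2.convexHull(np.array([proj(n,p) for p in P],np.float32));m=cv2.moments(h);return np.array([m["m10"],m["m01"]])/m["m00"]
def hc(mask):
    ys,xs=np.nonzero(mask);h=cv2.convexHull(np.c_[xs,ys].astype(np.float32));m=cv2.moments(h);return np.array([m["m10"],m["m01"]])/m["m00"],m["m00"]
E
python3 - <<'E'
from h import *
ms={}
for n in ("top","side"):
    f=arm.grab_frame(n)
    L=[]
    for r in arm.masks_of("cup_a",n):
        m=r["pixels"]; c,a=hc(m); col=np.median(f[m],axis=0); L.append((c,a,col)); print(n,np.round(c,1),a,round(r["score"],2),col)
    ms[n]=L
    for t in ("loupe","loupe_rest","station","pointer_tip"):
        for r in arm.masks_of(t,n)[:2]:
            np.save(f"m_{n}_{t}.npy",r["pixels"]) if r is not None else 0
            ys,xs=np.nonzero(r["pixels"]); print(n,t,np.round(r["xy"],1),round(r["score"],2),len(xs),xs.min(),xs.max(),ys.min(),ys.max())
W={"base":((198,258),(259,210),.008),"a":((319,317),(258,289),0),"b":((316,230),(324,262),0)}
for k,(t,s,z) in W.items():
    o=[]
    for n,g in (("top",t),("side",s)):
        L=[l for l in ms[n] if np.hypot(*(l[0]-g))<15]
        if L:o.append((n,L[0][0]))
    for sub in ([o]+[[q] for q in o]):
        r=least_squares(lambda p:np.concatenate([hullc(n,cup_pts(p[0],p[1],z))-c for n,c in sub]),atz("top",t,.04)[:2],diff_step=1e-4)
        print(k,[q[0] for q in sub],np.round(r.x,4),np.round(r.fun,2))
T=cv2.imread("pics/top0.png");S=cv2.imread("pics/side0.png")
A=cv2.resize(T[165:335,165:345],None,fx=2.2,fy=2.2,interpolation=3);B=cv2.resize(S[130:300,215:395],None,fx=2.2,fy=2.2,interpolation=3)
cv2.imwrite("pics/crop1.png",np.hstack([A,B]))
E
```

```text
top [319.7 316.1] 548.5 0.98 [187.  192.  193.5]
top [316.2 228.4] 546.5 0.96 [181. 186. 187.]
top [342.5 136.9] 580.0 0.75 [162. 114. 135.]
top [259.  247.9] 553.5 0.61 [186.  139.5 167. ]
top [456.  332.4] 337.5 0.25 [172.5  77.   74. ]
top loupe [408.5 233.2] 0.58 1020 388 418 214 285
top loupe_rest [402.7 271.3] 0.68 541 391 418 242 293
top station [204.5 223.7] 0.65 3109 175 227 186 282
top pointer_tip [187.9 202.1] 0.92 354 177 197 189 215
side [403.6 247.2] 516.0 0.86 [97. 52. 66.]
side [257.3 288. ] 618.0 0.74 [98. 96. 95.]
side [287.3 236.9] 429.0 0.74 [98. 53. 67.]
side [324.2 259.6] 569.0 0.65 [98. 96. 95.]
side loupe [356.5 312.5] 0.58 850 321 379 297 337
side loupe_rest [342.3 334.8] 0.92 905 313 375 319 355
side pointer_tip [290.8 160.2] 0.71 195 282 300 153 165Traceback (most recent call last):
  File "<stdin>", line 20, in <module>
    return func(*args, **kwargs)
    vector_fun = VectorFunction(
        fun_wrapped,
    ...<6 lines>...
        workers=workers
    )
    self._update_fun()
    ~~~~~~~~~~~~~~~~^^
    self.f = self.fun_wrapped(xp_copy(self.x))
             ~~~~~~~~~~~~~~~~^^^^^^^^^^^^^^^^^
    return np.atleast_1d(self.fun(x))
                         ~~~~~~~~^^^
    return self.f(x, *self.args, **self.kwargs)
           ~~~~~~^^^^^^^^^^^^^^^^^^^^^^^^^^^^^^
  File "<stdin>", line 20, in <lambda>
ValueError: need at least one array to concatenate
```

```bash
python3 - <<'E'
from h import *
T=cv2.imread("pics/top0.png");S=cv2.imread("pics/side0.png")
def seg(I,g,R,th):
    G=I.max(2).astype(int);m=np.zeros(G.shape,np.uint8);x,y=g
    m[y-R:y+R,x-R:x+R]=(G[y-R:y+R,x-R:x+R]>th)
    n,l,st,ce=cv2.connectedComponentsWithStats(m);k=1+np.argmax(st[1:,4]);return l==k,st[k]
bt,s1=seg(T,(198,258),17,90);print(s1,hc(bt))
bs,s2=seg(S,(259,210),17,60);print(s2,hc(bs))
C={"base":(hc(bt)[0],hc(bs)[0],.008),"a":((319.7,316.1),(257.3,288),0),"b":((316.2,228.4),(324.2,259.6),0)}
for k,(t,s,z) in C.items():
    o=[("top",np.array(t)),("side",np.array(s))]
    for sub in (o,o[:1],o[1:]):
        r=least_squares(lambda p:np.concatenate([hullc(n,cup_pts(p[0],p[1],z))-c for n,c in sub]),atz("top",t,.04)[:2],diff_step=1e-4)
        print(k,[q[0] for q in sub],np.round(r.x,4),np.round(r.fun,2))
    p=r.x
    if k=="base":
        for n in("top","side"):
            h=cv2.convexHull(np.array([proj(n,q) for q in cup_pts(*p,z)],np.float32));print(n,"area",cv2.contourArea(h))
print("ptr",tri((187.4,216.6),(281.9,162.3)))
A=cv2.resize(T[165:335,165:345],None,fx=2.2,fy=2.2,interpolation=3);B=cv2.resize(S[130:300,215:395],None,fx=2.2,fy=2.2,interpolation=3)
cv2.imwrite("pics/crop1.png",np.hstack([A,B]))
E
```

```text
[181 241  30  34 708] (array([193.70319931, 257.35970601]), 771.0)
[242 193  34  31 828] (array([257.88651218, 206.13428402]), 841.5)Traceback (most recent call last):
  File "<stdin>", line 13, in <module>
    return func(*args, **kwargs)
    result = trf(vector_fun.fun, vector_fun.jac, x0, f0, J0, lb, ub, ftol, xtol,
                 gtol, max_nfev, x_scale, loss_function, tr_solver,
                 tr_options.copy(), verbose, callback=callback_wrapped)
    return trf_no_bounds(
        fun, jac, x0, f0, J0, ftol, xtol, gtol, max_nfev, x_scale,
        loss_function, tr_solver, tr_options, verbose, callback=callback)
    f_new = fun(x_new)
    self._update_fun()
    ~~~~~~~~~~~~~~~~^^
    self.f = self.fun_wrapped(xp_copy(self.x))
             ~~~~~~~~~~~~~~~~^^^^^^^^^^^^^^^^^
    return np.atleast_1d(self.fun(x))
                         ~~~~~~~~^^^
    return self.f(x, *self.args, **self.kwargs)
           ~~~~~~^^^^^^^^^^^^^^^^^^^^^^^^^^^^^^
  File "<stdin>", line 13, in <lambda>
  File "h.py", line 23, in hullc
    h=cv2.convexHull(np.array([proj(n,p) for p in P],np.float32));m=cv2.moments(h);return np.array([m["m10"],m["m01"]])/m["m00"]
                               ~~~~^^^^^
  File "h.py", line 4, in proj
    c=arm.calibration(n);T=np.linalg.inv(np.array(c["T"]));K=np.array(c["intrinsics"])
ValueError: time passes only in moves, steps and waits
```

```bash
python3 - <<'E'
import re
s=open("h.py").read()
s=s.replace("def proj","CAL={n:arm.calibration(n) for n in ('top','side')}\ndef proj",1).replace("c=arm.calibration(n)","c=CAL[n]")
open("h.py","w").write(s)
E
cat > fit.py <<'E'
from h import *
def fitcup(t,s,z):
    o=[("top",t),("side",s)]; o=[(n,np.array(c)) for n,c in o if c is not None]
    for sub in ([o] if len(o)<2 else (o,o[:1],o[1:])):
        r=least_squares(lambda p:np.concatenate([hullc(n,cup_pts(p[0],p[1],z))-c for n,c in sub]),[.5,0],diff_step=1e-3)
        print([q[0] for q in sub],np.round(r.x,4),np.round(r.fun,2))
E
python3 - <<'E'
from fit import *
T=cv2.imread("pics/top0.png");S=cv2.imread("pics/side0.png")
fitcup((319.7,316.1),(257.3,288),0);fitcup((316.2,228.4),(324.2,259.6),0)
print("ptr",tri((187.4,216.6),(281.9,162.3)),"top tip guess")
print(T.max(2)[258,176:232:2],T.max(2)[236:284:2,198]);print(S.max(2)[205,238:282:2],S.max(2)[190:234:2,259])
A=cv2.resize(T[165:335,165:345],None,fx=2.2,fy=2.2,interpolation=2);B=cv2.resize(S[130:300,215:395],None,fx=2.2,fy=2.2,interpolation=2)
cv2.imwrite("pics/crop1.png",np.hstack([A,B]))
E
```

```text
['top', 'side'] [ 0.4315 -0.0299] [ 0.02  0.16  0.15 -0.12]
['top'] [ 0.4319 -0.0298] [-0.  0.]
['side'] [ 0.431  -0.0301] [ 0. -0.]
['top', 'side'] [ 0.6339 -0.0159] [-0.05  0.15  0.17 -0.05]
['top'] [ 0.6342 -0.016 ] [-0.  0.]
['side'] [ 0.6334 -0.0158] [-0.  0.]
ptr (array([0.63359108, 0.24819933, 0.19746057]), np.float64(0.0006912739363250026)) top tip guess
[143 148 149 170 111 102 192 202 201 203 202 201 203 203 202 198 183  99
  53  35  41  50  59 130 147 146 146 148] [ 29  32  32  35 117 135 162 183 200 202 204 201 201 202 203 202 203 176
  65  33  31  32 101 147]
[130 129 126 127 126 107 127  94  99  99  98  99  98  89 104 135 127 130
 135 126 122  85] [129 131 126 145 100  98  98  96 138 199  98  96  98  97  95  95  97  37
  14  20  16  99]
```

View pics/crop1.png

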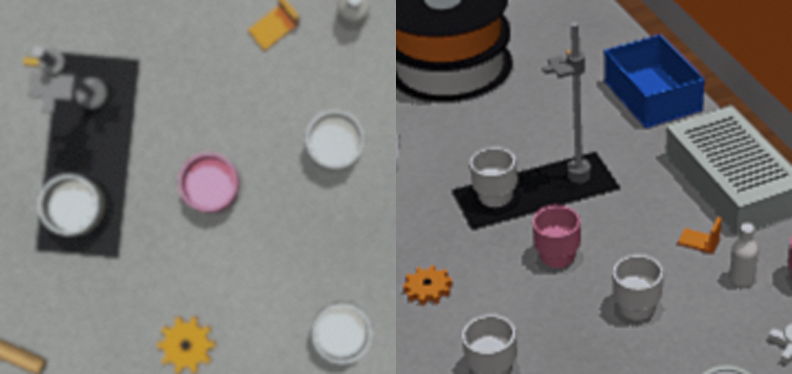

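```bash
cat > loupe.py <<'E'
from h import *
from scipy.optimize import minimize
def lpoly(n,x,y,yaw,z):
    c,s=np.cos(yaw),np.sin(yaw);a=np.linspace(0,2*np.pi,40)
    W=lambda L:np.array([proj(n,(x+c*u-s*v,y+s*u+c*v,z+w)) for u,v,w in L],np.float32)
    D=cv2.convexHull(W([(.036*np.cos(t),.036*np.sin(t),w) for t in a for w in(-.005,.005)]))
    H=cv2.convexHull(W([(u,v,w) for u in(-.03,-.134) for v in(-.007,.007) for w in(-.008,.008)]))
    return D,H
def ren(n,p,K=4):
    m=np.zeros((480*K,640*K),np.uint8)
    for h in lpoly(n,*p): cv2.fillPoly(m,[np.round((h+.5)*K-.5).astype(np.int32)],1)
    return m[::1]
def fitl(masks,p0,z=None):
    K=4;M={n:cv2.resize(m.astype(np.uint8),None,fx=K,fy=K,interpolation=0) for n,m in masks.items()}
    def f(p):
        q=list(p)+([z] if z is not None else [])
        s=0
        for n,m in M.items():
            r=ren(n,q);s-= (r&m).sum()/(r|m).sum()
        return s
    k=len(p0);S=np.vstack([p0]+[np.array(p0)+d for d in np.diag([.01,.01,.1,.01][:k])])
    r=minimize(f,p0,method="Nelder-Mead",options=dict(initial_simplex=S,maxiter=120));return r.x,r.fun
E
python3 - <<'E'
from loupe import *
c=atz("top",(197.7,258.2),.072);print("base rim",c)
print("seat top",atz("top",(203.9,259.7),.008),"side",atz("side",(261.9,219.9),.008))
P=[atz("top",p,.006) for p in((191.4,188.6),(227.7,192.3),(218.6,281.8),(181.8,278.6))]
ax=(P[0]+P[1]-P[2]-P[3])/2;bx=(P[0]+P[3]-P[1]-P[2])/2;print("station",np.hypot(*ax[:2]),np.hypot(*bx[:2]))
yaw=np.arctan2(ax[1],ax[0]);mid=sum(P)/4;u=np.array([np.cos(yaw),np.sin(yaw),0]);print("yaw",yaw,"origin",mid-.06*u)
o=mid-.06*u
for z in(.185,.195,.2,.21,.23): print(z,"tip@",proj("top",(*(o+.08*u)[:2],z)),proj("side",(*(o+.08*u)[:2],z)),"collar",proj("top",(*(o+.125*u)[:2],z)),proj("side",(*(o+.125*u)[:2],z)))
print("posttop",proj("side",(*(o+.125*u)[:2],.256)),proj("top",(*(o+.125*u)[:2],.256)))
mt=np.load("m_top_loupe.npy");ms=np.load("m_side_loupe.npy")
g=atz("top",(404,229),.048);print(g)
for M in ({"top":mt},{"side":ms},{"top":mt,"side":ms}): print(list(M),fitl(M,[g[0],g[1],0.1],.048))
E
```

```text
base rim [0.55540071 0.25060895 0.072     ]
seat top [0.55530664 0.24957518 0.008     ] side [0.56009483 0.25171956 0.008     ]
station 0.21779378551058445 0.08786040781860854
yaw -0.054146851869627505 origin [0.55506048 0.25367588 0.006     ]
0.185 tip@ [188.40190621 216.54305469] [282.17727924 165.61941854] collar [190.72210689 194.96897417] [296.65196398 162.04403797]
0.195 tip@ [187.25073448 215.86848456] [282.03071549 162.71057045] collar [189.598188   194.08640646] [296.56909493 159.14634467]
0.2 tip@ [186.66664148 215.52621443] [281.95695466 161.24664071] collar [189.02795612 193.63862661] [296.52739207 157.68811542]
0.21 tip@ [185.48101793 214.83145602] [281.80846463 158.29956183] collar [187.87053758 192.72975299] [296.4434439  154.75268828]
0.23 tip@ [183.0375419  213.39961408] [281.5075512  152.32733862] collar [185.48548118 190.85686538] [296.27334445 148.80479797]
posttop [296.04771486 140.91517754] [182.23679763 188.30580656]
[ 0.63966386 -0.2226917   0.048     ]
['top'] (array([ 0.63992562, -0.21992192,  0.19245403]), np.float64(-0.9346047476377045))
['side'] (array([ 0.63868989, -0.22161055,  0.17789557]), np.float64(-0.9154017405383525))
['top', 'side'] (array([ 0.63964772, -0.21982878,  0.19600491]), np.float64(-1.8468463722956225))
```

Candidates: white near cup at (319,317), white far cup at (316,230), white base in the station at (198,258). The pinks at (260,249) and (343,137) are look-alikes, and the crop shows both really are pink. I'll take the near white cup first.

>>> {"fn": "move_arm", "kwargs": {
  "deltas": [
    [7, -32, 0, 0, 0, 1.27],
    [7, -32, 0, 0, 0, 1.27],
    [7, -32, 0, 0, 0, 1.27],
    [7, -32, 0, 0, 0, 1.27],
    [7, -32, 0, 0, 0, 1.27]
  ],
  "claw": 0,
  "squeeze": 15
}}

```text
t: 1.72
eef_pos: [0.3243, 0.4483, 0.4046]
ee_rot: [-3.142, -0.0, -0.331]
force: [0.4, -0.1, -1.0]
width: 0.0878
```

>>> {"fn": "move_arm", "kwargs": {
  "deltas": [
    [7, -32, 0, 0, 0, 1.27],
    [7, -32, 0, 0, 0, 1.27],
    [7, -32, 0, 0, 0, 1.27],
    [7, -32, 0, 0, 0, 1.27],
    [7, -32, 0, 0, 0, 1.27]
  ]
}}

```text
t: 2.13
eef_pos: [0.3592, 0.2882, 0.4049]
ee_rot: [-3.141, -0.0, -0.22]
force: [0.2, 0.1, 0.0]
width: 0.0877
```

>>> {"fn": "move_arm", "kwargs": {
  "deltas": [
    [7, -32, -12, 0, 0, 1.27],
    [7, -32, -12, 0, 0, 1.27],
    [7, -32, -12, 0, 0, 1.27],
    [7, -32, -12, 0, 0, 1.27],
    [7, -32, -12, 0, 0, 1.27]
  ]
}}

```text
t: 2.55
eef_pos: [0.3941, 0.1283, 0.3446]
ee_rot: [-3.14, -0.001, -0.109]
force: [1.3, -0.4, -0.4]
width: 0.0876
```

>>> {"fn": "move_arm", "kwargs": {
  "deltas": [
    [7, -32, -12, 0, 0, 1.27],
    [7, -32, -12, 0, 0, 1.27],
    [7, -32, -12, 0, 0, 1.27],
    [8, -32, -12, 0, 0, 1.27],
    [7, -32, -12, 0, 0, 1.27]
  ]
}}

```text
t: 2.97
eef_pos: [0.4304, -0.0317, 0.2846]
ee_rot: [-3.141, -0.001, 0.002]
force: [1.5, 1.9, -0.0]
width: 0.0878
```

>>> {"fn": "move_arm", "kwargs": {
  "deltas": [
    [1, 1, -15, 0, 0, 0],
    [0, 0.7, -18, 0, 0, 0],
    [0, 0, -18, 0, 0, 0],
    [0, 0, -14, 0, 0, 0],
    [0, 0, -8, 0, 0, 0]
  ]
}}

```text
t: 3.38
eef_pos: [0.4309, -0.0288, 0.2104]
ee_rot: [3.141, 0.001, -0.0]
force: [0.2, -0.1, 1.0]
width: 0.0878
```

>>> {"fn": "move_arm", "kwargs": {
  "deltas": [
    [0, 0, 0, 0, 0, 0],
    [0, 0, 0, 0, 0, 0],
    [0, 0, 0, 0, 0, 0],
    [0, 0, 0, 0, 0, 0],
    [0, 0, 0, 0, 0, 0]
  ],
  "claw": 255
}}

```text
t: 3.8
eef_pos: [0.4315, -0.0282, 0.2125]
ee_rot: [-3.141, -0.002, 0.001]
force: [-0.9, -1.5, 3.3]
width: 0.0604
```

>>> {"fn": "move_arm", "kwargs": {
  "deltas": [
    [0, 0, 0, 0, 0, 0],
    [0, 0, 0, 0, 0, 0],
    [0, 0, 0, 0, 0, 0],
    [0, 0, 0, 0, 0, 0],
    [0, 0, 0, 0, 0, 0]
  ]
}}

```text
t: 4.22
eef_pos: [0.4316, -0.0282, 0.2125]
ee_rot: [-3.141, -0.001, 0.001]
force: [-0.6, -0.1, 7.1]
width: 0.0602
```

>>> {"fn": "move_arm", "kwargs": {
  "deltas": [
    [0, 0, 10, 0, 0, 0],
    [0, 0, 20, 0, 0, 0],
    [0, 0, 25, 0, 0, 0],
    [0, 0, 25, 0, 0, 0],
    [4, 8.5, 20, 0, 0, 0]
  ]
}}

```text
t: 4.63
eef_pos: [0.4346, -0.0206, 0.3135]
ee_rot: [-3.141, -0.001, -0.0]
force: [1.4, -0.1, -0.8]
width: 0.06
```

>>> {"fn": "move_arm", "kwargs": {
  "deltas": [
    [10, 20, 10, 0, 0, 0],
    [12, 30, 0, 0, 0, 0],
    [12, 30, 0, 0, 0, 0],
    [12, 30, 0, 0, 0, 0],
    [12, 30, 0, 0, 0, 0]
  ]
}}

```text
t: 5.05
eef_pos: [0.4934, 0.1214, 0.3221]
ee_rot: [-3.141, -0.001, 0.0]
force: [1.6, 0.1, -0.5]
width: 0.0605
```

>>> {"fn": "move_arm", "kwargs": {
  "deltas": [
    [14, 30, 0, 0, 0, 0],
    [14, 30, 0, 0, 0, 0],
    [14, 30, 0, 0, 0, 0],
    [14, 25, 0, 0, 0, 0],
    [6.5, 15, 0, 0, 0, 0]
  ]
}}

```text
t: 5.47
eef_pos: [0.5569, 0.2527, 0.3214]
ee_rot: [-3.141, -0.001, 0.002]
force: [1.2, 0.6, 0.4]
width: 0.0603
```

>>> {"fn": "move_arm", "kwargs": {
  "deltas": [
    [0, 0, 0, 0, 0, 0],
    [0, 0, 0, 0, 0, 0],
    [0, 0, 0, 0, 0, 0],
    [0, 0, 0, 0, 0, 0],
    [0, 0, 0, 0, 0, 0]
  ]
}}

```text
t: 5.88
eef_pos: [0.5554, 0.2492, 0.322]
ee_rot: [-3.141, -0.0, -0.0]
force: [0.5, 0.3, -0.2]
width: 0.0602
```

```bash
python3 - <<'E'
from fit import *
T=arm.grab_frame("top")[:,:,::-1];S=arm.grab_frame("side")[:,:,::-1]
print(arm.get_state()["eef_pos"],arm.get_state()["force"])
for n in("top","side"):
    for r in arm.masks_of("cup_a",n):
        c,a=hc(r["pixels"]);print(n,np.round(c,1),a,round(r["score"],2))
    print(n,[(np.round(r["xy"],1),round(r["score"],2)) for r in arm.spot_point("seat",n)])
A=cv2.resize(T[180:300,140:260],None,fx=3.2,fy=3.2,interpolation=2);B=cv2.resize(S[130:250,200:320],None,fx=3.2,fy=3.2,interpolation=2)
cv2.imwrite("pics/c2.png",np.hstack([A,B]));cv2.imwrite("pics/top2.png",T);cv2.imwrite("pics/side2.png",S)
E
```

```text
[0.55554527 0.2494112  0.32207222] [-0.37423785 -0.15343734 -0.70311381]
top [342.3 136.8] 620.0 0.96
top [316.6 228.5] 576.0 0.94
top [259.2 247.9] 564.5 0.92
top [405.2 243.5] 1396.5 0.36
top [(array([198.1, 259.6]), 0.69)]
side [403.5 247. ] 512.5 0.89
side [254.3 188.9] 224.5 0.78
side [324.2 260.2] 534.0 0.76
side [287.6 236.9] 490.0 0.72
side [(array([257.6, 220. ]), 0.66)]
```

View pics/c2.png

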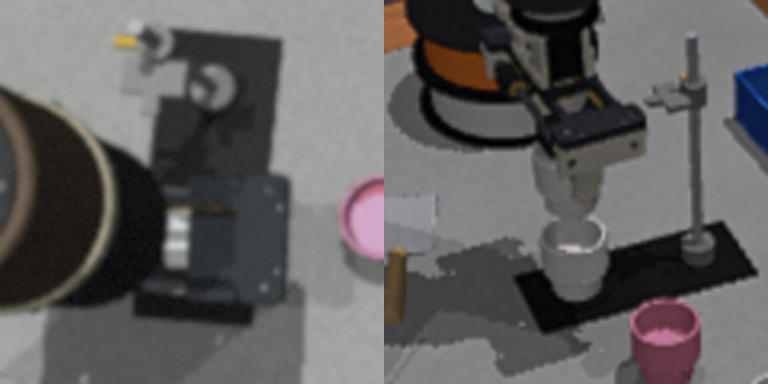

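```bash
python3 - <<'E'
from fit import *
print("rim side eye",atz("side",(259.4,203.4),.072))
S=cv2.imread("pics/side0.png")
g=S.astype(int).max(2)
for r in (200,203,206,209,212): print(r,g[r,240:278])
for P in ((.5554,.2506),(.5595,.2506)):
    for h in(.072,.035):
        q=np.array([proj("side",(P[0]+.031*np.cos(t),P[1]+.031*np.sin(t),h)) for t in np.linspace(0,6.28,60)]);print(P,h,q.min(0).round(1),q.max(0).round(1))
# rim from original top picture: bright blob via threshold 160 restricted
T=cv2.imread("pics/top0.png").max(2)
for r in range(240,278,3): print(r,T[r,180:218])
q=np.array([proj("top",(.5554+.031*np.cos(t),.2506+.031*np.sin(t),.072)) for t in np.linspace(0,6.28,60)]);print(q.min(0),q.max(0))
E
```

```text
rim side eye [0.55733679 0.25318599 0.072     ]
200 [131 128 127 128 127 128 127 126 126 136 153 138 109  97  95  92  94  99
  97  98  98  97  95  94  90  86  93 157 172 140 130 134 133 131 131 132
 134 132]
203 [128 127 126 125 127 127 127 127 145 156 105  90  96 100 102 100 100  97
  97  98  98  98  97  95  93  88  81  92 182 124 119 129 130 128 128 130
 128 128]
206 [127 128 128 127 128 127 127 125 105 133 142 117  98  96 110 127 134 137
 138 138 137 127 116 112 104 108 138 158 111 100 126 133 121 122 124 120
  83  71]
209 [127 128 127 128 127 126 126 128 128  89  78  84  93 116 140 165 174 177
 178 178 175 156 139 108 100  98  97  97  94  78  35  15  15  17  14  10
  18  21]
212 [126 127 127 127 127 128 129 130 129 100  83  86  90  93  94  96  97  97
  98  96  97 100  99 101 101 100  99  97  95  87  40  13  11  14  12  11
  13  13]
(0.5554, 0.2506) 0.072 [248.6 197.7] [269.6 210.7]
(0.5554, 0.2506) 0.035 [249.6 207.3] [270.3 220.4]
(0.5595, 0.2506) 0.072 [249.9 197.3] [270.9 210.3]
(0.5595, 0.2506) 0.035 [250.9 206.9] [271.6 219.9]
240 [148 145 144 147 141 106  63  45  43  40  33
[... 1387 characters left out ...]
 48]
267 [143 134 103  65  69 109 142 153 142 128 138 167 188 196 201 202 201 203
 203 203 201 193 194 193 178 141 104  74  58  44  30  28  27  34  41  45
  49  49]
270 [139 120  86  54  46  43  39  54  75 102 131 147 154 158 170 178 179 178
 176 168 156 136 112  85  66  52  35  28  28  24  26  32  41  48  51  50
  49  51]
273 [138 106  67  48  43  45  44  42  38  32  34  32  34  31  33  34  37  35
  31  33  25  27  27  26  31  26  26  31  33  37  42  44  47  50  49  49
  51  51]
276 [137 104  62  48  42  47  45  45  47  44  45  41  35  33  33  34  34  27
  31  37  32  31  31  32  34  37  38  44  46  47  48  50  50  49  52  48
  48  49]
[183.89707273 244.55791972] [211.48387478 271.91186015]
```

```bash
cat > edge.py <<'E'
from h import *
def gm(f):
    I=cv2.GaussianBlur(f.astype(np.float32).max(2),(0,0),.8);return np.minimum(np.hypot(cv2.Sobel(I,5,1,0),cv2.Sobel(I,5,0,1)),150)
def circ(x,y,z,r,k=72):
    a=np.linspace(0,2*np.pi,k,endpoint=False);return [(x+r*np.cos(t),y+r*np.sin(t),z) for t in a]
def score(imgs,p,z0):
    s=0
    for n,G in imgs.items():
        for z,r in((.064,.031),(.064,.0275)):
            q=np.array([proj(n,c) for c in circ(p[0],p[1],z0+z,r)],np.float32)
            s+=cv2.remap(G,q[None,:,0],q[None,:,1],1).mean()
    return s
def fite(imgs,p0,z0,R=9):
    g=[(score(imgs,(p0[0]+dx/1e3,p0[1]+dy/1e3),z0),dx,dy) for dx in range(-R,R+1) for dy in range(-R,R+1)]
    g.sort(reverse=True);b=g[:6];w=np.array([q[0] for q in b])-g[12][0]
    return np.array(p0)+np.average([q[1:] for q in b],axis=0,weights=w)/1e3,g[0][0]
E
python3 - <<'E'
from edge import *
I={"top":gm(cv2.imread("pics/top0.png")),"side":gm(cv2.imread("pics/side0.png"))}
for k,p,z in(("a",(.4315,-.03),0),("b",(.634,-.016),0),("base",(.5554,.253),.008)):
    print(k,fite(I,p,z),fite({"top":I["top"]},p,z),fite({"side":I["side"]},p,z))
E
```

```text
a (array([ 0.43053724, -0.03151771]), np.float32(382.64233)) (array([ 0.4299819 , -0.02875002]), np.float32(150.51936)) (array([ 0.43052446, -0.03272285]), np.float32(243.7026))
b (array([ 0.63145783, -0.01907952]), np.float32(411.60382)) (array([ 0.63316569, -0.01629233]), np.float32(176.6893)) (array([ 0.63172138, -0.01982097]), np.float32(241.16527))
base (array([0.55750357, 0.25199608]), np.float32(480.77414)) (array([0.55867129, 0.25151308]), np.float32(258.3905)) (array([0.55508583, 0.25188199]), np.float32(230.79506))
```

```bash
python3 - <<'E'
from edge import *
g=cv2.imread("pics/side2.png").astype(int).max(2)
for h in(.1145,.125,.135):
    q=np.array([proj("side",c) for c in circ(.5555,.2494,h,.024)]);print(h,q.min(0).round(1),q.max(0).round(1))
for r in range(184,206,2): print(r,g[r,240:278])
E
```

```text
0.1145 [250.  187.9] [266.6 197.9]
0.125 [249.7 185. ] [266.3 195. ]
0.135 [249.4 182.2] [266.1 192.2]
184 [135 134 133 132 133 133 119  88  85  90  94  97  98  99  88  89  90  89
  81  81  81  83  78  81  81  81  81  84 105 130 136 134 132 131 131 130
 132 134]
186 [133 131 131 133 132 134 134  94  83  90  93  96  98 100  99  93 100 101
  71  66  78  81  81  81  81  82  81  82 108 132 133 133 133 132 133 135
 136 135]
188 [134 132 134 135 133 134 136 112  88  88  93  95  97 100 100 100 101 102
  90  75  79  82  83  82  84  84  84 105 132 138 136 134 133 133 134 136
 136 136]
190 [134 134 133 134 134 133 134 134 120 100  94  96  98 100 100 100 101 101
  87  74  81  85  86  86  87  87  85 107 133 138 135 134 134 134 135 132
 131 135]
192 [134 132 130 131 132 134 133 132 134 133  94  86  93 102  98 100  99  99
  98  88  84  86  84  86  78  67  80 125 134 135 133 132 134 134 135 134
 134 135]
194 [133 133 133 134 134 136 136 135 134 132 101  85  87  93  96  97  99  98
  98  98  96  94  90  85  79  77 116 133 134 132 134 132 131 132 134 137
 136 134]
196 [131 131 133 134 132 130 131 132 134 136 133 119  97  93  94  96  97  98
  96  96  95  92  89  91 104 128 134 133 135 135 133 132 133 132 133 133
 135 134]
198 [132 132 131 133 133 131 131 132 132 132 133 131 130 139 123 101  96  95
  96  96  92  91 111 121 155 161 152 140 133 132 132 132 133 134 134 134
 135 137]
200 [135 133 132 132 131 131 132 132 132 127 116  97  86  86  99  97  99 103
 102 102 102 102 100  97  93  89  96 151 168 142 135 137 137 135 134 136
 137 136]
202 [133 133 132 134 132 132 132 135 128 106  75  75  84  88 101 100 103 101
 101 101 101 101  99  99  97  92  83  88 165 142 131 133 135 134 134 135
 134 134]
204 [ 96 114 120 128 131 131 130 132 117  96  74  76  83  89 102 104 103  98
  99  99  99 101  99  97  96  90  87 119 170 120 126 132 133 133 135 136
 134 138]
```

>>> {"fn": "move_arm", "kwargs": {
  "deltas": [
    [0, 2, -6, 0, 0, 0],
    [0, 2, -10, 0, 0, 0],
    [0, 0, -12, 0, 0, 0],
    [0, 0, -8, 0, 0, 0],
    [0, 0, -4, 0, 0, 0]
  ]
}}

```text
t: 6.6
eef_pos: [0.5552, 0.2539, 0.2794]
ee_rot: [3.14, 0.002, 0.0]
force: [0.3, -0.5, -1.0]
width: 0.0607
```

>>> {"fn": "move_arm", "kwargs": {
  "deltas": [
    [0, 0, -2, 0, 0, 0],
    [0, 0, -2, 0, 0, 0],
    [0, 0, -2, 0, 0, 0],
    [0, 0, -2, 0, 0, 0],
    [0, 0, 0, 0, 0, 0]
  ]
}}

```text
t: 7.02
eef_pos: [0.5557, 0.254, 0.2735]
ee_rot: [-3.142, 0.0, 0.0]
force: [0.3, 0.9, -0.2]
width: 0.0599
```

>>> {"fn": "move_arm", "kwargs": {
  "deltas": [
    [0, 0, -2, 0, 0, 0],
    [0, 0, -3, 0, 0, 0],
    [0, 0, -3, 0, 0, 0],
    [0, 0, -2, 0, 0, 0],
    [0, 0, -1, 0, 0, 0]
  ]
}}

```text
t: 7.43
eef_pos: [0.5556, 0.254, 0.2622]
ee_rot: [3.141, 0.0, 0.0]
force: [-0.4, -0.7, 0.1]
width: 0.0603
```

>>> {"fn": "move_arm", "kwargs": {
  "deltas": [
    [0, 0, -1, 0, 0, 0],
    [0, 0, -1, 0, 0, 0],
    [0, 0, -1, 0, 0, 0],
    [0, 0, -1, 0, 0, 0],
    [0, 0, 0, 0, 0, 0]
  ]
}}

```text
t: 7.85
eef_pos: [0.5557, 0.254, 0.2585]
ee_rot: [3.141, 0.0, 0.0]
force: [-0.6, 0.1, -0.5]
width: 0.0599
```

>>> {"fn": "move_arm", "kwargs": {
  "deltas": [
    [0, 0, -0.7, 0, 0, 0],
    [0, 0, -0.7, 0, 0, 0],
    [0, 0, -0.5, 0, 0, 0],
    [0, 0, 0, 0, 0, 0],
    [0, 0, 0, 0, 0, 0]
  ]
}}

```text
t: 8.27
eef_pos: [0.5558, 0.2541, 0.2575]
ee_rot: [-3.141, -0.001, 0.001]
force: [-2.2, -0.8, 4.1]
width: 0.0601
```

>>> {"fn": "move_arm", "kwargs": {
  "deltas": [
    [0, 0, 0, 0, 0, 0],
    [0, 0, 0, 0, 0, 0],
    [0, 0, 0, 0, 0, 0],
    [0, 0, 0, 0, 0, 0],
    [0, 0, 0, 0, 0, 0]
  ],
  "claw": 0
}}

```text
t: 8.68
eef_pos: [0.5557, 0.2541, 0.2566]
ee_rot: [3.141, 0.0, 0.001]
force: [-1.2, -0.4, 0.5]
width: 0.0854
```

>>> {"fn": "move_arm", "kwargs": {
  "deltas": [
    [0, 0, 0, 0, 0, 0],
    [0, 0, 5, 0, 0, 0],
    [0, 0, 15, 0, 0, 0],
    [0, 0, 25, 0, 0, 0],
    [0, 0, 35, 0, 0, 0]
  ]
}}

```text
t: 9.1
eef_pos: [0.555, 0.2536, 0.3354]
ee_rot: [3.139, 0.004, 0.0]
force: [0.5, 0.3, 0.6]
width: 0.0877
```

>>> {"fn": "move_arm", "kwargs": {
  "deltas": [
    [2, -30, 15, 0, 0, 0],
    [10, -38, 0, 0, 0, 0],
    [12, -38, 0, 0, 0, 0],
    [12, -38, 0, 0, 0, 0],
    [12, -38, 0, 0, 0, 0]
  ]
}}

```text
t: 9.52
eef_pos: [0.6038, 0.0705, 0.3527]
ee_rot: [-3.141, -0.001, 0.001]
force: [0.6, 0.6, -0.8]
width: 0.088
```

```bash
python3 - <<'E'
from fit import *
from edge import *
print(arm.get_state()["eef_pos"],arm.get_state()["force"])
T=arm.grab_frame("top")[:,:,::-1];S=arm.grab_frame("side")[:,:,::-1]
M={}
for n in("top","side"):
    for r in arm.masks_of("cup_a",n):
        c,a=hc(r["pixels"]);print(n,np.round(c,1),a,round(r["score"],2))
A=cv2.resize(T[180:300,140:260],None,fx=3.2,fy=3.2,interpolation=2);B=cv2.resize(S[130:250,200:320],None,fx=3.2,fy=3.2,interpolation=2)
cv2.imwrite("pics/c3.png",np.hstack([A,B]));cv2.imwrite("pics/top3.png",T);cv2.imwrite("pics/side3.png",S)
for h in(.109,.072):
  for n in("top","side"):
    q=np.array([proj(n,c) for c in circ(.5557,.2541,h,.031)]);print(n,h,q.min(0).round(1),q.max(0).round(1))
E
```

```text
[0.60383242 0.07051839 0.35270764] [ 0.62899129  0.55045743 -0.80818832]
top [258.8 254.4] 262.0 0.65
top [342.4 137.1] 593.0 0.63
top [326.1 228.3] 72.5 0.58
side [324.5 259.9] 555.0 0.77
side [403.8 246.8] 487.0 0.62
side [258.  197.9] 349.0 0.58
side [287.3 236.6] 498.5 0.55
top 0.109 [178.2 243. ] [206.7 271.3]
side 0.109 [247.2 187.1] [268.5 200. ]
top 0.072 [182.3 244.4] [209.9 271.7]
side 0.072 [248.3 197. ] [269.2 210. ]
```

View pics/c3.png

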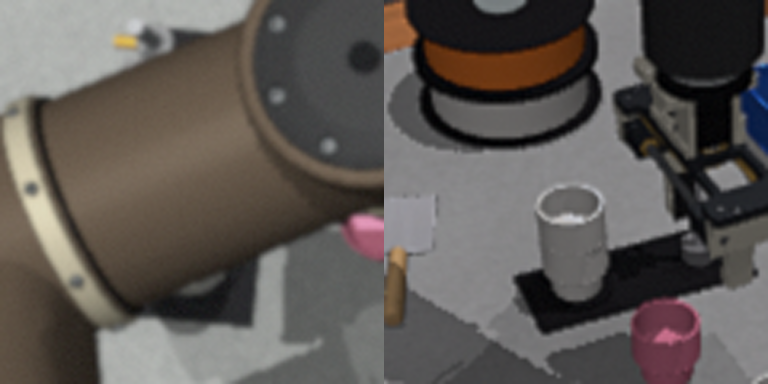

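>>> {"fn": "move_arm", "kwargs": {
  "deltas": [
    [6, -17, -10, 0, 0, 0],
    [6, -17, -10, 0, 0, 0],
    [6, -17, -10, 0, 0, 0],
    [6, -17, -15, 0, 0, 0],
    [6, -18, -15, 0, 0, 0]
  ]
}}

```text
t: 10.13
eef_pos: [0.6341, -0.013, 0.2919]
ee_rot: [-3.141, -0.001, 0.003]
force: [0.2, -0.1, -0.6]
width: 0.0878
```

>>> {"fn": "move_arm", "kwargs": {
  "deltas": [
    [0, 0, -15, 0, 0, 0],
    [0, 0, -20, 0, 0, 0],
    [0, 0, -20, 0, 0, 0],
    [0, 0, -15, 0, 0, 0],
    [0, 0, -10, 0, 0, 0]
  ]
}}

```text
t: 10.55
eef_pos: [0.6332, -0.0126, 0.2101]
ee_rot: [3.141, 0.002, 0.002]
force: [0.6, -0.7, -0.9]
width: 0.0874
```

>>> {"fn": "move_arm", "kwargs": {
  "deltas": [
    [0, 0, 0, 0, 0, 0],
    [0, 0, 0, 0, 0, 0],
    [0, 0, 0, 0, 0, 0],
    [0, 0, 0, 0, 0, 0],
    [0, 0, 0, 0, 0, 0]
  ]
}}

```text
t: 10.97
eef_pos: [0.6341, -0.0137, 0.2129]
ee_rot: [-3.141, -0.002, 0.001]
force: [-0.3, 0.2, -0.5]
width: 0.0876
```

>>> {"fn": "move_arm", "kwargs": {
  "deltas": [
    [0, -1.5, -0.4, 0, 0, 0],
    [0, 0, 0, 0, 0, 0],
    [0, 0, 0, 0, 0, 0],
    [0, 0, 0, 0, 0, 0],
    [0, 0, 0, 0, 0, 0]
  ],
  "claw": 255
}}

```text
t: 11.38
eef_pos: [0.6337, -0.0156, 0.2115]
ee_rot: [3.142, -0.0, 0.0]
force: [0.2, -0.8, 1.1]
width: 0.0621
```

>>> {"fn": "move_arm", "kwargs": {
  "deltas": [
    [0, 0, 0, 0, 0, 0],
    [0, 0, 0, 0, 0, 0],
    [0, 0, 0, 0, 0, 0],
    [0, 0, 10, 0, 0, 0],
    [0, 0, 20, 0, 0, 0]
  ]
}}

```text
t: 11.8
eef_pos: [0.6327, -0.0155, 0.2395]
ee_rot: [3.141, 0.005, 0.0]
force: [0.2, 0.6, -0.4]
width: 0.0617
```

>>> {"fn": "move_arm", "kwargs": {
  "deltas": [
    [0, 0, 25, 0, 0, 0],
    [-5, 0, 25, 0, 0, 0],
    [-10, 5, 25, 0, 0, 0],
    [-14, 15, 25, 0, 0, 0],
    [-14, 20, 22, 0, 0, 0]
  ]
}}

```text
t: 12.22
eef_pos: [0.5902, 0.0241, 0.3654]
ee_rot: [-3.141, -0.001, -0.001]
force: [1.8, 0.2, 0.3]
width: 0.0616
```

>>> {"fn": "move_arm", "kwargs": {
  "deltas": [
    [-12, 28, 0, 0, 0, 0],
    [-12, 30, 0, 0, 0, 0],
    [-11, 32, 0, 0, 0, 0],
    [0, 32, 0, 0, 0, 0],
    [0, 32, 0, 0, 0, 0]
  ]
}}

```text
t: 12.63
eef_pos: [0.5547, 0.1799, 0.3647]
ee_rot: [-3.141, -0.001, 0.001]
force: [0.7, -0.1, -0.1]
width: 0.0623
```

>>> {"fn": "move_arm", "kwargs": {
  "deltas": [
    [0, 30, 0, 0, 0, 0],
    [0, 25, 0, 0, 0, 0],
    [0, 15, 0, 0, 0, 0],
    [0, 5.6, 0, 0, 0, 0],
    [0, 0, 0, 0, 0, 0]
  ]
}}

```text
t: 13.05
eef_pos: [0.5555, 0.2551, 0.3634]
ee_rot: [3.142, 0.0, 0.002]
force: [0.4, 0.1, -0.5]
width: 0.062
```

>>> {"fn": "move_arm", "kwargs": {
  "deltas": [
    [0, 0, 0, 0, 0, 0],
    [0, 0, 0, 0, 0, 0],
    [0, 0, 0, 0, 0, 0],
    [0, 0, 0, 0, 0, 0],
    [0, 0, 0, 0, 0, 0]
  ]
}}

```text
t: 13.47
eef_pos: [0.5558, 0.2534, 0.3636]
ee_rot: [-3.141, -0.0, -0.0]
force: [0.6, -0.2, 1.1]
width: 0.0619
```

```bash
python3 - <<'E'
from edge import *
st=arm.get_state();p=st["eef_pos"];print(p,st["width"])
S=arm.grab_frame("side")[:,:,::-1];cv2.imwrite("pics/side4.png",S);g=S.astype(int).max(2)
z=p[2]-.212
for h in(z+.006,z+.015):
    q=np.array([proj("side",c) for c in circ(p[0],p[1],h,.024)]);print(h,q.min(0).round(1),q.max(0).round(1))
    r=int(q[:,1].mean());print(r,g[r,238:278]);
    r=int(q[:,1].mean())+3;print(r,g[r,238:278]);
q=np.array([proj("side",c) for c in circ(.5557,.2541,.109,.031)]);print("rim",q.min(0).round(1),q.max(0).round(1))
for r in range(188,198,2):print(r,g[r,238:278])
E
```

```text
[0.55583996 0.25343133 0.36355386] 0.06186885685307364
0.15755385813375186 [248.4 175.1] [265.2 185. ]
180 [130 130 132 131 134 132 129 130 131 133 105  82  84  91  88  92  97  96
  96  92  88  86  82  80  79  77  71 109 131 132 131 134 135 134 133 133
 134 134 133 133]
183 [133 132 134 135 132 131 129 131 134 135 135 125 103  91  91  94  97  96
  98  96  95  93  90  87  90 104 131 136 135 134 134 132 134 133 133 133
 132 131 133 134]
0.16655385813375184 [248.1 172.6] [265.  182.4]
177 [123 125 125 126 133 126 132 137 137 109  95  94  96  98  99 100 100 102
 101  80  79  84  85  85  86  86  85  87 117 134 134 133 133 134 133 133
 133 132 132 132]
180 [130 130 132 131 134 132 129 130 131 133 105  82  84  91  88  92  97  96
  96  92  88  86  82  80  79  77  71 109 131 132 131 134 135 134 133 133
 134 134 133 133]
rim [247.2 187.1] [268.5 200. ]
188 [131 132 133 133 134 133 133 133 133 135 131 131 134 134 130 115 113 115
 137 125 119 120 122 139 160 163 149 147 139 134 134 135 135 134 133 132
 135 135 136 134]
190 [133 132 133 134 132 134 134 133 133 134 134 117 105  93  89  90  93  96
 100 100  99 100  99  99  95  94  93 111 163 164 141 134 134 134 133 134
 134 132 132 133]
192 [133 134 134 132 131 131 132 133 133 131 111  84  77  82  88  92  95 102
 103 101 100 101 100 100  99  96  93  85  83 136 155 140 132 132 132 135
 134 136 134 134]
194 [133 134 132 133 133 133 135 137 137 126  92  71  77  84  89  91  95 102
  99  98  99  99 100 100  99  96  92  87  93 153 127 128 134 132 130 131
 134 136 136 133]
196 [133 130 130 131 132 134 132 132 132 107 101  90  81  82  88  90  94 117
 127 127 130 105  98 100 100  97  97 125 150 128 101 128 133 132 131 131
 132 133 135 134]
```

>>> {"fn": "move_arm", "kwargs": {
  "deltas": [
    [0, 0.6, -8, 0, 0, 0],
    [0, 0, -12, 0, 0, 0],
    [0, 0, -12, 0, 0, 0],
    [0, 0, -8, 0, 0, 0],
    [0, 0, -4, 0, 0, 0]
  ]
}}

```text
t: 13.93
eef_pos: [0.5554, 0.2545, 0.3176]
ee_rot: [3.14, 0.002, 0.0]
force: [0.6, -0.2, -0.3]
width: 0.0617
```

>>> {"fn": "move_arm", "kwargs": {
  "deltas": [
    [0, 0, -3, 0, 0, 0],
    [0, 0, -3, 0, 0, 0],
    [0, 0, -2, 0, 0, 0],
    [0, 0, -2, 0, 0, 0],
    [0, 0, 0, 0, 0, 0]
  ]
}}

```text
t: 14.35
eef_pos: [0.5557, 0.2548, 0.3093]
ee_rot: [-3.142, -0.0, 0.001]
force: [-0.3, 0.3, -0.5]
width: 0.0619
```

>>> {"fn": "move_arm", "kwargs": {
  "deltas": [
    [0, 0, -3, 0, 0, 0],
    [0, 0, -3, 0, 0, 0],
    [0, 0, -2, 0, 0, 0],
    [0, 0, -2, 0, 0, 0],
    [0, 0, -1, 0, 0, 0]
  ]
}}

```text
t: 14.77
eef_pos: [0.5556, 0.2547, 0.298]
ee_rot: [3.141, 0.0, 0.0]
force: [-1.2, 0.2, 1.2]
width: 0.0621
```

>>> {"fn": "move_arm", "kwargs": {
  "deltas": [
    [0, 0, -1, 0, 0, 0],
    [0, 0, -1, 0, 0, 0],
    [0, 0, -1, 0, 0, 0],
    [0, 0, -1, 0, 0, 0],
    [0, 0, 0, 0, 0, 0]
  ]
}}

```text
t: 15.18
eef_pos: [0.5557, 0.2547, 0.2942]
ee_rot: [3.142, 0.0, 0.0]
force: [0.7, 0.1, -1.1]
width: 0.062
```

>>> {"fn": "move_arm", "kwargs": {
  "deltas": [
    [0, 0, -0.5, 0, 0, 0],
    [0, 0, -0.5, 0, 0, 0],
    [0, 0, 0, 0, 0, 0],
    [0, 0, 0, 0, 0, 0],
    [0, 0, 0, 0, 0, 0]
  ]
}}

```text
t: 15.6
eef_pos: [0.5558, 0.2548, 0.2935]
ee_rot: [-3.141, -0.0, 0.001]
force: [-0.1, -0.0, 0.3]
width: 0.0615
```

>>> {"fn": "move_arm", "kwargs": {
  "deltas": [
    [0, 0, -0.5, 0, 0, 0],
    [0, 0, -0.5, 0, 0, 0],
    [0, 0, -0.5, 0, 0, 0],
    [0, 0, 0, 0, 0, 0],
    [0, 0, 0, 0, 0, 0]
  ]
}}

```text
t: 16.02
eef_pos: [0.5561, 0.2549, 0.2934]
ee_rot: [-3.141, -0.002, 0.001]
force: [-1.5, -1.2, 10.4]
width: 0.0615
```

Contact on the rim at the expected height. I'll ease the push and let go.

>>> {"fn": "move_arm", "kwargs": {
  "deltas": [
    [0, 0, 0.8, 0, 0, 0],
    [0, 0, 0, 0, 0, 0],
    [0, 0, 0, 0, 0, 0],
    [0, 0, 0, 0, 0, 0],
    [0, 0, 0, 0, 0, 0]
  ],
  "claw": 0
}}

```text
t: 16.43
eef_pos: [0.5557, 0.2547, 0.2924]
ee_rot: [3.141, 0.0, 0.0]
force: [-0.1, -0.1, -0.9]
width: 0.0861
```

>>> {"fn": "move_arm", "kwargs": {
  "deltas": [
    [0, 0, 0, 0, 0, 0],
    [0, 0, 5, 0, 0, 0],
    [0, 0, 15, 0, 0, 0],
    [0, 0, 25, 0, 0, 0],
    [0, 0, 35, 0, 0, 0]
  ]
}}

```text
t: 16.85
eef_pos: [0.5551, 0.2544, 0.3712]
ee_rot: [3.139, 0.004, 0.0]
force: [0.3, 1.3, 0.4]
width: 0.0873
```

>>> {"fn": "move_arm", "kwargs": {
  "deltas": [
    [0, -20, 15, 0, 0, 0],
    [0, -40, 0, 0, 0, 2],
    [0, -40, 0, 0, 0, 2],
    [0, -40, 0, 0, 0, 2],
    [0, -40, 0, 0, 0, 2]
  ]
}}

```text
t: 17.27
eef_pos: [0.5553, 0.0733, 0.3883]
ee_rot: [-3.141, -0.001, 0.143]
force: [1.4, -0.3, -0.1]
width: 0.0877
```

>>> {"fn": "move_arm", "kwargs": {
  "deltas": [
    [3, -40, 0, 0, 0, 2],
    [3, -40, 0, 0, 0, 1],
    [3, -40, 0, 0, 0, 0],
    [3, -40, 0, 0, 0, 0],
    [3, -35, 0, 0, 0, 0]
  ]
}}

```text
t: 17.68
eef_pos: [0.5704, -0.1226, 0.3883]
ee_rot: [3.141, -0.001, 0.192]
force: [0.6, 1.2, 0.1]
width: 0.0875
```

```bash
python3 - <<'E'
from loupe import *
from edge import circ
print(arm.get_state()["eef_pos"],arm.get_state()["ee_rot"])
T=arm.grab_frame("top")[:,:,::-1];S=arm.grab_frame("side")[:,:,::-1]
print("ptr",[(np.round(r["xy"],1),round(r["score"],2)) for n in("top","side") for r in arm.spot_point("pointer_tip",n)])
A=cv2.resize(T[170:290,150:270],None,fx=3.2,fy=3.2,interpolation=2);B=cv2.resize(S[130:250,200:320],None,fx=3.2,fy=3.2,interpolation=2)
cv2.imwrite("pics/c5.png",np.hstack([A,B]));cv2.imwrite("pics/top5.png",T);cv2.imwrite("pics/side5.png",S)
for n in("top","side"):
  for h in (.146,.072):
    q=np.array([proj(n,c) for c in circ(.5557,.2545,h,.031)]);print(n,h,q.min(0).round(1),q.max(0).round(1))
E
```

```text
[ 0.57036337 -0.12258601  0.3883065 ] [ 3.14140265e+00 -6.40259859e-04  1.92205178e-01]
ptr [(array([188.3, 215.1]), 0.81), (array([280.7, 159.2]), 0.68)]
top 0.146 [173.5 241.5] [203.1 270.8]
top 0.072 [182.2 244.4] [209.8 271.7]
side 0.146 [246.1 176.8] [267.7 189.6]
side 0.072 [248.2 196.9] [269.2 209.9]
```

View pics/c5.png

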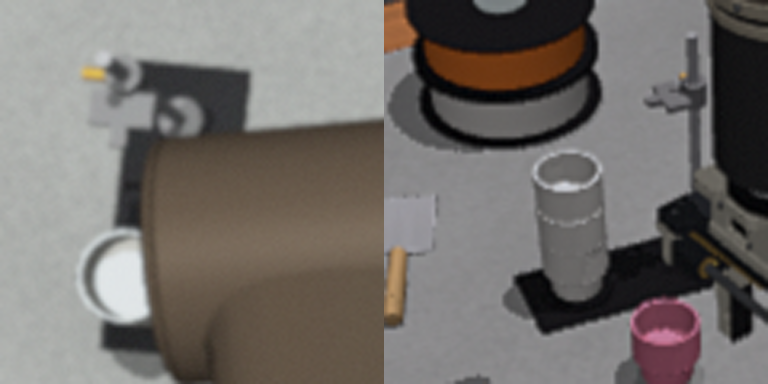

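```bash
python3 - <<'E'
from loupe import *
S=cv2.imread("pics/side0.png");yaw=-.05;u=np.array([np.cos(yaw),np.sin(yaw)]);v=np.array([-u[1],u[0]]);o=np.array([.5555,.254])
K=11;x0,y0,w,h=275,144,32,26
tiles=[]
for z in(None,.193,.200,.207):
    B=cv2.resize(S[y0:y0+h,x0:x0+w],None,fx=K,fy=K,interpolation=2)
    if z:
        L=[]
        for zz in(z-.012,z+.012):
            L.append([(*(o+.125*u+.011*(np.cos(t)*u+np.sin(t)*v)),zz) for t in np.linspace(0,6.3,30)])
        L.append([(*(o+.08*u),zz) for zz in(z-.003,z+.003)]);
        for zz in(z-.003,z+.003): L.append([(*(o+.08*u),zz),(*(o+.115*u),zz)])
        for q in L:
            q=np.array([(proj("side",p)-(x0,y0)+.5)*K for p in q]).astype(np.int32);cv2.polylines(B,[q],False,(0,255,0),1)
        cv2.putText(B,str(z),(5,20),0,.6,(0,0,255),1)
    tiles.append(B)
cv2.imwrite("pics/c6.png",np.vstack([np.hstack(tiles[:2]),np.hstack(tiles[2:])]))
E
```

```text
(no output)
```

View pics/c6.png

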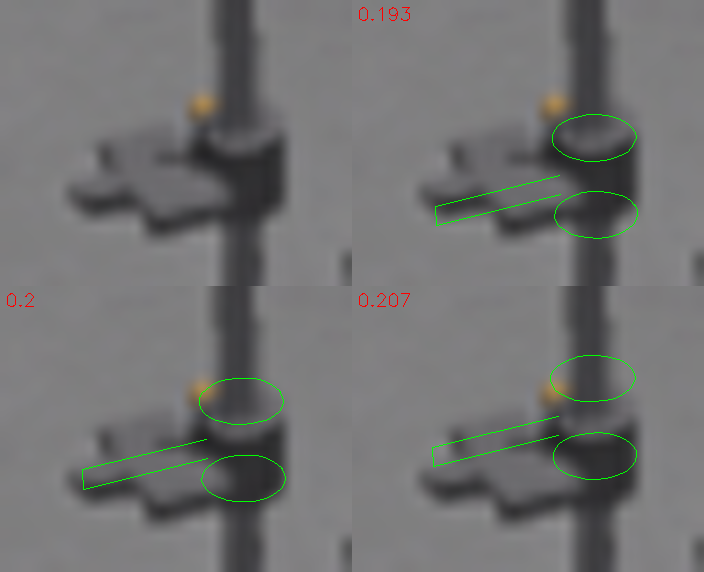

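>>> {"fn": "move_arm", "kwargs": {
  "deltas": [
    [1, -22, -20, 0, 0, 0],
    [1, -22, -20, 0, 0, 0],
    [1, -22, -20, 0, 0, 0],
    [1, -22, -20, 0, 0, 0],
    [0.6, -22, -15, 0, 0, 0]
  ]
}}

```text
t: 18.3
eef_pos: [0.5754, -0.2296, 0.2913]
ee_rot: [-3.141, 0.001, 0.194]
force: [0.0, 0.5, -0.3]
width: 0.0876
```

>>> {"fn": "move_arm", "kwargs": {
  "deltas": [
    [0, 0, -15, 0, 0, 0],
    [0, 0, -15, 0, 0, 0],
    [0, 0, -10, 0, 0, 0],
    [0, 0, 0, 0, 0, 0],
    [0, 0, 0, 0, 0, 0]
  ]
}}

```text
t: 18.72
eef_pos: [0.5756, -0.2293, 0.2527]
ee_rot: [-3.142, 0.001, 0.194]
force: [0.0, 0.1, 1.4]
width: 0.0878
```

```bash
python3 - <<'E'
from loupe import *
st=arm.get_state();print(st["eef_pos"],st["ee_rot"])
S=arm.grab_frame("side")[:,:,::-1].copy()
for r in arm.masks_of("loupe","side")[:2]: print(r["score"],hc(r["pixels"]))
x0,y0,K=290,220,6;B=cv2.resize(S[y0:y0+90,x0:x0+110],None,fx=K,fy=K,interpolation=2)
for p in ((.6395,-.2205,.19,.048),):
    for h in lpoly("side",*p): cv2.polylines(B,[((h-(x0,y0)+.5)*K).astype(np.int32)],True,(0,255,0),1)
cv2.imwrite("pics/c7.png",B)
E
```

```text
[ 0.57564975 -0.22930091  0.25269016] [-3.14156726e+00  7.23608850e-04  1.94020115e-01]
0.66 (array([342.1006424 , 318.76159886]), 467.0)
0.39 (array([228.52390181, 259.56589147]), 258.0)
```

View pics/c7.png

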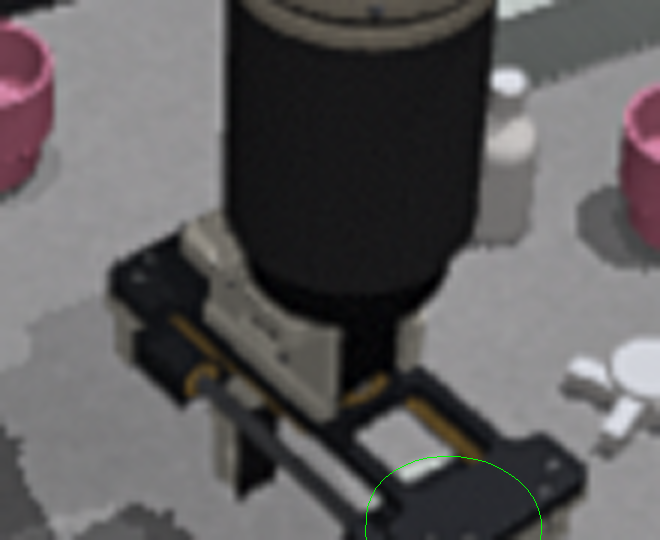

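>>> {"fn": "move_arm", "kwargs": {
  "deltas": [
    [-0.5, -3, -10, 0, 0, 0],
    [0, 0, -13, 0, 0, 0],
    [0, 0, -12, 0, 0, 0],
    [0, 0, -8, 0, 0, 0],
    [0, 0, -2, 0, 0, 0]
  ]
}}

```text
t: 19.23
eef_pos: [0.5742, -0.2332, 0.2058]
ee_rot: [-3.141, 0.002, 0.192]
force: [0.3, 0.1, 0.4]
width: 0.0881
```

>>> {"fn": "move_arm", "kwargs": {
  "deltas": [
    [0, 0, 0, 0, 0, 0],
    [0, 0, 0, 0, 0, 0],
    [0, 0, 0, 0, 0, 0],
    [0, 0, 0, 0, 0, 0],
    [0, 0, 0, 0, 0, 0]
  ],
  "claw": 150
}}

```text
t: 19.65
eef_pos: [0.575, -0.2332, 0.2082]
ee_rot: [3.141, -0.001, 0.193]
force: [-0.5, 0.2, 1.3]
width: 0.0602
```

>>> {"fn": "move_arm", "kwargs": {
  "deltas": [
    [0, 0, 0, 0, 0, 0],
    [0, 0, 0, 0, 0, 0],
    [0, 0, 0, 0, 0, 0],
    [0, 0, 0, 0, 0, 0],
    [0, 0, 0, 0, 0, 0]
  ]
}}

```text
t: 20.07
eef_pos: [0.5748, -0.2332, 0.2077]
ee_rot: [3.142, -0.0, 0.193]
force: [-0.3, 0.3, -0.1]
width: 0.0366
```

```bash
python3 - <<'E'
from h import *
st=arm.get_state();print(st["eef_pos"],st["ee_rot"],st["width"])
S=arm.grab_frame("side")[:,:,::-1].copy();T=arm.grab_frame("top")[:,:,::-1]
x0,y0,K=300,270,5;B=cv2.resize(S[y0:y0+90,x0:x0+90],None,fx=K,fy=K,interpolation=2)
p=st["eef_pos"];q=((proj("side",(p[0],p[1],.048))-(x0,y0)+.5)*K).astype(int);cv2.circle(B,tuple(q),3,(0,255,0),-1)
A=cv2.resize(T[200:300,360:430],(315,450),interpolation=2)
cv2.imwrite("pics/c8.png",np.hstack([B,A]))
E
```

```text
[ 0.5748132  -0.23321253  0.20767037] [ 3.14157704e+00 -1.45954498e-05  1.92506467e-01] 0.03661453776111355
```

View pics/c8.png

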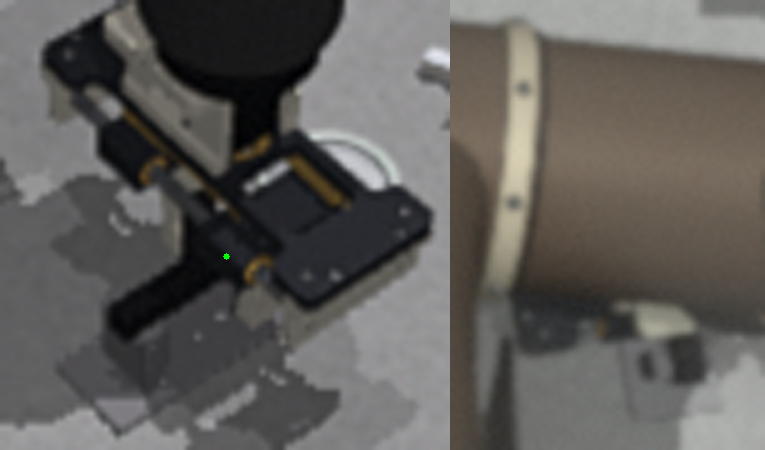

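The handle lies between the fingers in both views, so I'll close on it.

>>> {"fn": "move_arm", "kwargs": {
  "deltas": [
    [0, 0, 0, 0, 0, 0],
    [0, 0, 0, 0, 0, 0],
    [0, 0, 0, 0, 0, 0],
    [0, 0, 0, 0, 0, 0],
    [0, 0, 0, 0, 0, 0]
  ],
  "claw": 255,
  "squeeze": 25
}}

```text
t: 20.58
eef_pos: [0.5748, -0.2332, 0.2077]
ee_rot: [3.142, 0.0, 0.193]
force: [-0.3, 0.2, 0.3]
width: 0.0136
```

>>> {"fn": "move_arm", "kwargs": {
  "deltas": [
    [0, 0, 0, 0, 0, 0],
    [0, 0, 0, 0, 0, 0],
    [0, 0, 0, 0, 0, 0],
    [0, 0, 0, 0, 0, 0],
    [0, 0, 0, 0, 0, 0]
  ]
}}

```text
t: 21.0
eef_pos: [0.5748, -0.2332, 0.2077]
ee_rot: [3.142, -0.0, 0.193]
force: [0.9, -0.2, -0.4]
width: 0.0137
```

>>> {"fn": "move_arm", "kwargs": {
  "deltas": [
    [0, 0, 5, 0, 0, 0],
    [0, 0, 10, 0, 0, 0],
    [0, 0, 15, 0, 0, 0],
    [0, 0, 20, 0, 0, 0],
    [0, 0, 25, 0, 0, 0]
  ]
}}

```text
t: 21.42
eef_pos: [0.5743, -0.2331, 0.2831]
ee_rot: [-3.141, 0.002, 0.192]
force: [0.4, 0.3, -1.5]
width: 0.014
```

>>> {"fn": "move_arm", "kwargs": {
  "deltas": [
    [0, 0, 25, 0, 0, 0],
    [0, 0, 25, 0, 0, 0],
    [0, 0, 25, 0, 0, 0],
    [0, 0, 20, 0, 0, 0],
    [0, 0, 10, 0, 0, 0]
  ]
}}

```text
t: 21.83
eef_pos: [0.575, -0.2334, 0.3919]
ee_rot: [3.14, -0.004, 0.193]
force: [0.8, 0.3, -1.4]
width: 0.0139
```

>>> {"fn": "move_arm", "kwargs": {
  "deltas": [
    [-2, 10, 0, 0, 0, 0],
    [-6, 20, 0, 0, 0, -0.9],
    [-6, 25, 0, 0, 0, -0.9],
    [-6, 25, 0, 0, 0, -0.9],
    [-6, 25, 0, 0, 0, -0.9]
  ]
}}

```text
t: 22.25
eef_pos: [0.5477, -0.1269, 0.3863]
ee_rot: [-3.141, 0.002, 0.128]
force: [-0.6, 0.8, -0.5]
width: 0.0135
```

>>> {"fn": "move_arm", "kwargs": {
  "deltas": [
    [-6, 28, 0, 0, 0, -1],
    [-6, 28, 0, 0, 0, -1],
    [-6, 28, 0, 0, 0, -1],
    [-6, 28, 0, 0, 0, -1],
    [-6, 28, 0, 0, 0, -1]
  ]
}}

```text
t: 22.67
eef_pos: [0.5175, 0.0133, 0.3865]
ee_rot: [3.142, 0.002, 0.041]
force: [0.2, 0.7, -1.0]
width: 0.0135
```

>>> {"fn": "move_arm", "kwargs": {
  "deltas": [
    [-6, 28, 0, 0, 0, -1],
    [-6, 28, 0, 0, 0, -1],
    [-6, 28, 0, 0, 0, -1],
    [-6, 28, 0, 0, 0, -1],
    [-5, 25, 0, 0, 0, -1]
  ]
}}

```text
t: 23.08
eef_pos: [0.4884, 0.1503, 0.3866]
ee_rot: [3.141, 0.002, -0.046]
force: [-0.4, 0.7, -0.8]
width: 0.0139
```

>>> {"fn": "move_arm", "kwargs": {
  "deltas": [
    [0, 25, 0, 0, 0, -0.3],
    [0, 25, 0, 0, 0, 0],
    [0, 20, 0, 0, 0, 0],
    [0, 10, 0, 0, 0, 0],
    [0, 0, 0, 0, 0, 0]
  ]
}}

```text
t: 23.5
eef_pos: [0.4892, 0.2305, 0.3865]
ee_rot: [3.141, 0.001, -0.048]
force: [0.4, 0.4, -1.6]
width: 0.014
```

>>> {"fn": "move_arm", "kwargs": {
  "deltas": [
    [0, 10, 0, 0, 0, 0],
    [0, 10, -5, 0, 0, 0],
    [0, 6, -8, 0, 0, 0],
    [0, 0, -8, 0, 0, 0],
    [0, 0, -5, 0, 0, 0]
  ]
}}

```text
t: 23.92
eef_pos: [0.4895, 0.2545, 0.3598]
ee_rot: [3.14, 0.002, -0.05]
force: [0.6, -0.4, -2.1]
width: 0.014
```

>>> {"fn": "move_arm", "kwargs": {
  "deltas": [
    [0, 0, -4, 0, 0, 0],
    [0, 0, 0, 0, 0, 0],
    [0, 0, 0, 0, 0, 0],
    [0, 0, 0, 0, 0, 0],
    [0, 0, 0, 0, 0, 0]
  ]
}}

```text
t: 24.33
eef_pos: [0.49, 0.2547, 0.3581]
ee_rot: [-3.141, -0.001, -0.05]
force: [0.1, -0.9, -0.5]
width: 0.0136
```

```bash
python3 - <<'E'
from loupe import *
st=arm.get_state();p=st["eef_pos"];print(p,st["ee_rot"],st["width"])
I={n:arm.grab_frame(n)[:,:,::-1].copy() for n in("side","top")}
yaw=st["ee_rot"][2];L=(p[0]+.066*np.cos(yaw),p[1]+.066*np.sin(yaw),yaw,p[2]-.1597);print("lens pred",L)
out=[]
for n,(x0,y0,w,h) in(("side",(205,125,110,110)),("top",(150,180,90,110))):
    for r in arm.masks_of("loupe",n)[:2]: print(n,round(r["score"],2),np.round(r["xy"],1))
    print(n,[(np.round(r["xy"],1),round(r["score"],2)) for r in arm.spot_point("loupe",n)[:2]],"pred",proj(n,(L[0],L[1],L[3])))
    K=5;B=cv2.resize(I[n][y0:y0+h,x0:x0+w],None,fx=K,fy=K,interpolation=2)
    if n=="side":
        out.append(B[:, :350].copy()) 
    for q in lpoly(n,*L): cv2.polylines(B,[((q-(x0,y0)+.5)*K).astype(np.int32)],True,(0,255,0),1)
    out.append(B)
cv2.imwrite("pics/c9.png",np.hstack(out[1:])[:, :800] if False else cv2.resize(np.hstack(out[1:]),(800,440)))
E
```

```text
[0.48996548 0.25467331 0.35810678] [-3.14102693e+00 -5.80809271e-04 -5.02798382e-02] 0.013609595782191924
lens pred (np.float64(0.5558820740178789), np.float64(0.25135623649759137), np.float64(-0.05027983823712656), np.float64(0.1984067755295571))
side 0.79 [258.3 174.5]
side [(array([257.3, 168.6]), 0.88)] pred [256.00829161 168.55360017]
top 0.94 [181.7 253.9]
top [(array([184.3, 253.1]), 0.79)] pred [183.79923924 254.55090715]
```

View pics/c9.png

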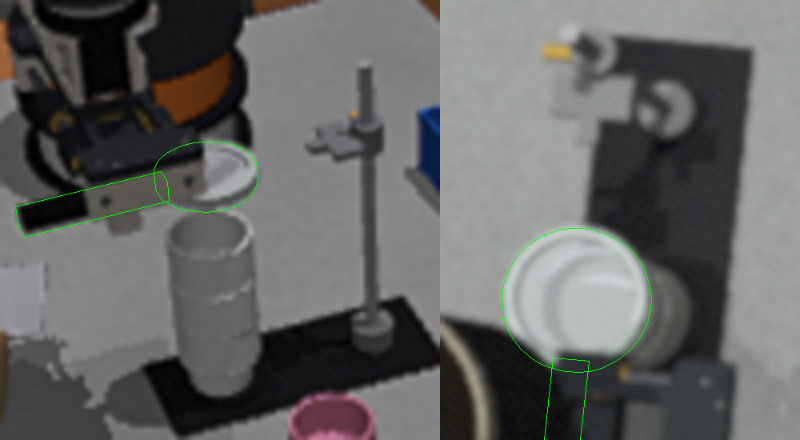

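>>> {"fn": "move_arm", "kwargs": {
  "deltas": [
    [-1, 1.5, -1, 0, 0, 0],
    [0, 1, 0, 0, 0, 0],
    [0, 0, 0, 0, 0, 0],
    [0, 0, 0, 0, 0, 0],
    [0, 0, 0, 0, 0, 0]
  ]
}}

```text
t: 25.05
eef_pos: [0.4888, 0.2573, 0.3566]
ee_rot: [3.142, 0.0, -0.05]
force: [0.1, 0.0, -1.0]
width: 0.0138
```

>>> {"fn": "move_arm", "kwargs": {
  "deltas": [
    [0, 0, 0, 0, 0, 0],
    [0, 0, 0, 0, 0, 0],
    [0, 0, 0, 0, 0, 0],
    [0, 0, 0, 0, 0, 0],
    [0, 0, 0, 0, 0, 0]
  ]
}}

```text
t: 25.47
eef_pos: [0.4888, 0.2573, 0.3567]
ee_rot: [3.142, 0.0, -0.05]
force: [-0.1, 0.3, -0.7]
width: 0.0135
```

```bash
python3 - <<'E'
from h import *
st=arm.get_state();print(st["t"],st["eef_pos"],st["ee_rot"],st["width"],st["force"],np.abs(st["qd"]).max())
arm.grab_frame("top");arm.grab_frame("side")
a=arm.spot_point("loupe","top")[0]["xy"];b=arm.spot_point("loupe","side")[0]["xy"];print("lens",tri(a,b))
a=arm.spot_point("pointer_tip","top");b=arm.spot_point("pointer_tip","side");print([(r["xy"],r["score"]) for r in a+b]);print(tri(a[0]["xy"],b[0]["xy"]))
E
```

```text
25.4667 [0.48881663 0.25725294 0.35665013] [ 3.14154686e+00  2.12706060e-05 -5.01302107e-02] 0.013492100502725032 [-0.08032813  0.31594768 -0.74612593] 0.0008600159333061492
lens (array([0.55570384, 0.25235177, 0.19246849]), np.float64(0.006221189127888144))
[([188.6, 211.4], 0.57), ([144.9, 317.4], 0.5), ([280.6, 163.5], 0.56)]
(array([0.6382184 , 0.25028813, 0.19153894]), np.float64(0.009714565784742602))
```

```bash
python3 -c "
from station import arm
print(arm.job_done())"
```

```text
the job is handed in; nothing more can be done
None
```

I nested the two white loose cups in the base cup, near one first, and let them go. I then carried the loupe upright over the stack and handed the job in at about 25.5 s with the gripper still holding it. The hand-in gave no verdict.

**Stack:** after release, the top rim showed in the side view at the predicted place for a fully nested stack of three (row about 177, columns 246–269). Each cup met the rim below at the expected height, with contact forces of 4 N and 10 N. The last side picture, taken with the loupe in place, shows the stack still upright.

**Loupe:**

| Quantity | From arm pose | From camera networks | Target |
|---|---|---|---|
| Lens centre (x, y) | (0.555, 0.254) m | (0.556, 0.252) m | seat at about (0.5555, 0.254) m |
| Lens height | 0.197 m | 0.1925 m | pointer at 0.1965 m (outline fit) or 0.1915 m (networks) |

- **Tilt:** the tool was level to within 0.001 rad, and a picture just before the final 2–3 mm correction showed the loupe level.
- **Grip and motion:** the fingers held it at 13.5 mm opening, and the arm was at rest.

**Disagreements and gaps:**
- The network height readings scattered by several millimetres, with ray misses of 6–10 mm in the last check. Compared like for like, lens and pointer height agree to about 1 mm.
- One close crop before the loupe grasp missed the loupe, so I checked again with the fingers half closed before gripping.
- I did not check separately that the pointer and bystanders stayed put. No unexpected contact forces appeared in the readings.

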